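# Try the citrus reamer's taper in the drive hub

### The arm

A 6-joint arm with a two-finger parallel gripper is mounted at the origin on the work surface. World frame = base frame: x ahead of the robot, y to its left, z up, the work surface at z = 0. Lengths are in m, angles in degrees, forces in N, time in s.
With the tool pointing down it reaches from about 0.35 to 0.875 m from the base axis. Payload 4.2 kg.
Tool frame: the origin (TCP) lies on the front face of the gripper's body, between the roots of the fingers; the fingertips stand finger_overhang ahead of it and the grasp point (between the pads) lies 51 mm ahead of it (finger_overhang is the distance from the TCP to the fingertips, in m); z points along the fingers, y is the line along which they close (so a half turn about z gives the same grasp; the last joint's range is limited). The gripper opens to 87 mm and grips with 3 to 60 N. Pads are 19 mm wide; open, the fingers measure 117 mm over their backs; the gripper's body (75 mm by 190 mm) begins 51 mm behind the grasp point.
Start: joints at [-54.912, 22.042, 0.453, 0, -68.411, -14.817], TCP at [0.217, -0.586, 0.292] pointing down, gripper open.
Joint ranges: [-179.83, 179.83], [-69.29, 118.12], [-61.27, 80.66], [-181.25, 117.63], [-171.15, -9.14], [-177.46, 177.46]. Speed limits (degrees/s): [159.86, 159.86, 180, 180, 180, 180].

### API

Orientations are given as a 3x3 rotation matrix whose columns are the frame's x, y, z axes.
In Python, from station import sense, capture, camera_model, finish_job, finger_overhang gives the robot as it stands. The module is installed in compiled form; this text tells all that it offers.
- The arm moves only by the tool jog_arm, never from a script. Its argument "rows" is a list that holds one entry, the list of rows, each a list of 4 numbers: the shift along the tool's x, y, z in m, then the turn about the tool's z in rad. A call has 1 to 20 rows; each row shifts and turns the commanded pose from where the row before left it, along the tool's axes as they then stand; what a row does not reach is not made up. A row lasts 1/8 s, in which the tool goes at most 62.5 mm and 10.7 degrees, less where a joint would pass 70% of its speed; a pose out of reach is approached as far as the arm can. A call is refused whole if a number of a shift passes 0.0625 or a number of a turn 0.188, either way. A call with a gripper value outside its range is refused whole. "claw" is the opening, from 0 (shut) to 1 (fully open), set as the call begins (left out, the last holds). The fingers move at their own pace and stop on an object; the grip force is fixed at half the most. Time passes only in rows, so rows that do not move let the fingers close. It gives the time, the measured TCP pose, the force, the opening and the grip force at its end, in the units of the state.
- sense(): the state, without advancing time (a new reading comes with each control period).
- capture(name): name is "scene" or "top"; returns the picture (384x512x3 uint8, red, green, blue); there is no depth.
- camera_model(name): a dict with "fovy" (degrees; the focal length in pixels is half the picture's height over the tangent of half this angle, whatever the lens; pixels are square), "cx", "cy" (the principal point, pixels), "eye" and "rotation" of the camera in the world. Camera axes: x right, y down, z forward; pixel columns grow to the right and rows downward; lengths in m; the calibration is good to about 2 mm. A picture is of the moment at which its call begins. camera_model takes no time and is no camera call.
- finish_job(): hands the job in; it is judged then, once.
The state is a dict: "time_s": time; "joints": joint angles; "joint_velocities": joint speeds; "effort": joint torques, N m; "tcp_pos": TCP position; "ee_rot": TCP orientation; "wrist_force": force on the tool from outside, world axes, zero at the start; "moment": the same for the moment, N m; "gripper_width": opening from 0.0 (shut) to 1.0 (fully open); "gripper_force": force on a finger pad.
Only numpy, scipy, OpenCV 4.12 (cv2) and the standard library are available. Lean on these libraries where they do the work, as an engineer would, in place of code of your own. Each camera call takes 0.05 s, during which the arm holds its last target. There are 200 camera calls.

### The job

Check that the steel citrus reamer goes into the drive hub and comes out again: take it from its wooden tube, push it into the hub's tapered sleeve, twisting gently until the tang finds its keyway, press it fully home and let go of it. Then drive the ejector wedge through the slot under the sleeve, from the end of the slot on the robot's right, until it has forced the reamer up by at least half a centimetre, and leave wedge and reamer standing so, without touching the reamer again; never lean hard on anything, and leave the other kitchen things where they are.

Things in the scene. Friction and masses are not known exactly. Their poses are not given: they have to be found in the camera images.
- reamer: Steel citrus reamer, upright in the wooden tube, 0.3 kg. Origin on its axis at the underside of its flange (44 mm across, 5 mm thick); z up its axis. Below: a round shank tapering from 32 mm across at the origin to 21 mm at 64 mm below it, then a flat tang to 80 mm below. Above the flange: the grip block, then a fluted cone 23 mm across, up to 58 mm above the origin.
- reamer_grip (a point): Where to grip the reamer: on its axis, 27 mm above its origin, in the block 34 mm long (x) and 26 mm across its two flats, which face the reamer's +y and -y; the block spans 5 to 40 mm above the origin. Fingertips 19 mm below this point clear the flange.
- tang_end (a point): Centre of the lower end of the reamer's tang, 80 mm below the reamer's origin. The tang is 20 mm wide along the reamer's x and 8 mm thick along its y; its last 5 mm are bevelled to 14 by 4 mm.
- stand: Fixed wooden tube that holds the reamer loosely: 44 mm outside, 36 mm inside, 88 mm tall; the reamer's flange rests on its rim. Origin at its foot on the counter, on its axis.
- hub: Fixed drive hub. Origin on the counter under the sleeve's axis, z up. Grey base plate 90 mm (x) by 250 mm (y), centred, 12 mm thick; on it a round steel sleeve 60 mm across, 95 mm to its open top, bore tapering like the shank. A gearbox 90 mm wide, 74 mm tall stands on the +x side, 42 to 157 mm from the axis. Keep the force between reamer and hub under 50 N.
- hub_mouth (a point): Centre of the sleeve's open top, 95 mm above the hub's origin. The bore is 33 mm across here.
- hub_keyway (a point): Centre of the keyway (23 by 11 mm) in the web at the bottom of the bore, 38 mm above the hub's origin. Its direction is unknown: the reamer's x axis (either way round) must lie along it within about 0.15 rad, at -0.75 to 0.75 rad about z from the hub's x axis. Otherwise the tang lands on the web and the reamer stands 16 mm too high; turned into line under a light push it drops.
- hub_home (a point): Where the reamer's origin is when home, 102 mm above the hub's origin: the shank's end then rests on the web, and the tang's end is 10 mm above the base plate, in the slot. Over the last 11 mm two sprung jaws in the bore resist by up to about 12 N, so it must be pressed home; they then hold it until it is forced up.
- slot_mouth (a point): Middle of the slot's floor at its -y end, 28 mm from the sleeve's axis, 12 mm above the counter (the plate's top). The slot runs straight under the sleeve along the hub's y, open at both ends, 56 mm long: 20 mm wide for its lower 8 mm, 28 mm wide above that, 22 mm high in all. The wedge enters here, moving along the hub's +y.
- wedge: Steel ejector wedge with a black handle, lying on the counter, 0.22 kg. Origin on its underside, below the grip; y towards the tip, z up. Blade 14 mm wide with a flat underside: 5 mm high at the tip (165 mm ahead of the origin), rising evenly to 20 mm high at 79 mm ahead, then level to the handle. Keep the force between wedge and reamer under 50 N.
- wedge_grip (a point): Where to grip the wedge, 26 mm above its origin, in the handle: 20 mm wide (x), 42 mm tall, from 28 mm behind the origin to 22 mm ahead of it.
- wedge_tip (a point): Middle of the lower edge of the wedge's tip (9 mm wide). Pushed along the plate under the tang, with 5 to 15 N, it begins to lift the reamer when 20 to 30 mm past the sleeve's axis; 70 mm past, it has lifted it about 8 mm. The wedge stays by friction when let go.
- mug: Bystander, to be left where it is: white mug, 80 mm across, 95 mm tall. Origin at its underside.
- bowl: Bystander, to be left where it is: white bowl, 124 mm across, 55 mm tall. Origin at its underside.
- jar: Bystander, to be left where it is: glass jar with a metal lid, 68 mm across, 110 mm tall. Origin at its underside.
- spoon: Bystander, to be left where it is: steel spoon lying down.
- spatula: Bystander, to be left where it is: wooden spatula lying down.
- pestle: Bystander, to be left where it is: small wooden pestle standing up, 42 mm across, 95 mm tall. Origin at its underside.
- eggcup: Bystander, to be left where it is: white egg cup, 48 mm across, 50 mm tall. Origin at its underside.
Not all that is in view belongs to the job. Leave any blue look-alike of the reamer alone.

How it is judged (in metres and radians):
On the way, in this order (a step that is already met when the one before it is completed fails the run):
1. the reamer is fully home in the hub's sleeve (within 2.5 mm), upright and let go (horizontal distance between reamer and hub below 0.006 m and angle between reamer's own z axis and vertical below 0.08 rad and z of reamer in the frame of hub below 0.1045 m and contact force between the fingers and reamer below 0.5 N), for 0.3 s.
2. the wedge's tip is in the slot, past the sleeve's axis, while the reamer is still home and not held (all of step 1 and y of wedge_tip in the frame of hub above 0.015 m and x of wedge_tip in the frame of hub between -0.012 and 0.012 m and height (world z) of wedge_tip below 0.03 m).
3. the wedge has forced the reamer up by more than 4.5 mm, with no hand on the reamer (horizontal distance between reamer and hub below 0.006 m and angle between reamer's own z axis and vertical below 0.08 rad and z of reamer in the frame of hub between 0.1065 and 0.12 m and y of wedge_tip in the frame of hub above 0.015 m and x of wedge_tip in the frame of hub between -0.012 and 0.012 m and height (world z) of wedge_tip below 0.03 m and contact force between the fingers and reamer below 0.5 N), for 0.2 s.
At the end, for the whole second after the job is handed in: Reamer upright (0.08 rad) in the sleeve, within 6 mm of its axis, forced up 4.5 to 18 mm from home; the wedge through the slot, tip over 15 mm past the sleeve's axis, within 12 mm of the slot's middle line and under 30 mm high; both let go and at rest (all of step 3 and contact force between the fingers and wedge below 0.5 N and linear speed of each of reamer, wedge below 0.02 m/s); the robot touches nothing.
It fails at once if the reamer is touched again once the wedge is under it (y of wedge_tip in the frame of hub above 0.015 m and x of wedge_tip in the frame of hub between -0.012 and 0.012 m and height (world z) of wedge_tip below 0.03 m and contact force between the fingers and reamer above 1 N).
It fails at once if the reamer is pressed on the hub with more than 50 N (contact force between reamer and hub above 50 N).
It fails at once if the wedge is driven against the reamer with more than 50 N (contact force between wedge and reamer above 50 N).
It fails at once if a bystander is moved by more than 30 mm (distance of any of mug, bowl, jar, spoon, spatula, pestle, eggcup from where it was at the start of the episode above 0.03 m).
It also fails if it takes over 72 s, if anything falls off the work surface, if the arm or the gripper's body presses on something with over 40 N, if the wrist force passes 120 N, or if a joint passes its speed limit or range.

## Working session

There is one attempt and no reset: what is moved stays moved. The work goes in short steps, Python scripts to look and compute and a tool call to move; the robot and the scene stay as the last step left them, time stands still between calls to the robot, and variables do not carry over. Pictures are saved under pics/ and viewed, at most 10 in all, crops included, and the job is handed in when it is done.

Besides the shell and the picture viewer there is one more tool, called as a command line: name --argument value ..., lists and objects as JSON in quotes. jog_arm: Moves the arm, as the interface text tells. Its arguments: {"type":"object","properties":{"rows":{"type":"array"},"claw":{"type":"number"}},"required":["rows"]}

```bash
mkdir -p pics
python3 - <<'E'
from station import *
import cv2,numpy as np
for n in("scene","top"):
    im=capture(n); cv2.imwrite(f"pics/{n}0.png",im[:,:,::-1]); 
    c=camera_model(n); print(n,{k:np.round(v,4).tolist() if not isinstance(v,str) else v for k,v in c.items()})
s=sense(); print(s, finger_overhang)
E
```

```text
scene {'fovy': 54.4263, 'cx': 259.0611, 'cy': 188.0815, 'eye': [0.9554, 0.9416, 0.7618], 'rotation': [[-0.9039, 0.2226, -0.3652], [0.4274, 0.5047, -0.7501], [0.0173, -0.8341, -0.5513]]}
top {'fovy': 45.4209, 'cx': 252.8446, 'cy': 192.2614, 'eye': [0.3648, 0.0268, 1.674], 'rotation': [[0.0024, -0.9963, 0.0863], [-0.9999, -0.0012, 0.0133], [-0.0132, -0.0864, -0.9962]]}
{'time_s': 0.1, 'joints': array([-5.49118737e+01,  2.20864781e+01,  3.86867031e-01, -2.42416420e-02,
       -6.84093221e+01, -1.48155644e+01]), 'joint_velocities': array([ 0.05248964, -0.16220005,  0.18900702,  0.04253878, -0.04104941,
       -0.01705172]), 'effort': array([-3.05931308e-04, -3.91689706e+01,  1.87934893e+01,  4.23190981e+00,
        1.34463591e-02, -7.43085388e-05]), 'tcp_pos': array([ 0.21642542, -0.58590834,  0.29126527]), 'ee_rot': array([[-9.38108990e-01, -3.46339326e-01, -7.70968472e-04],
       [-3.46340168e-01,  9.38107304e-01,  1.78184824e-03],
       [ 1.06127036e-04,  1.93858520e-03, -9.99998115e-01]]), 'wrist_force': array([1.06911541, 0.21697169, 0.55268444]), 'moment': array([ 0.00396604, -0.01091785, -0.04510054]), 'gripper_force': 0.0, 'gripper_width': 0.9972141242752494} 0.0697
```

View pics/scene0.png

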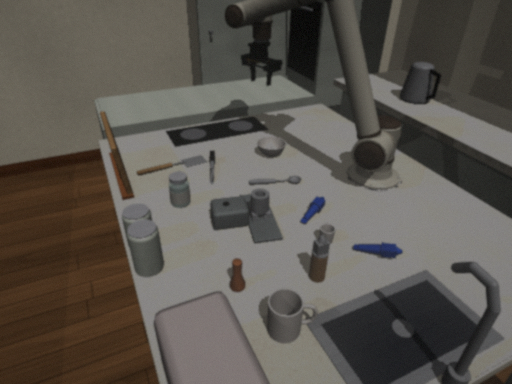

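View pics/top0.png

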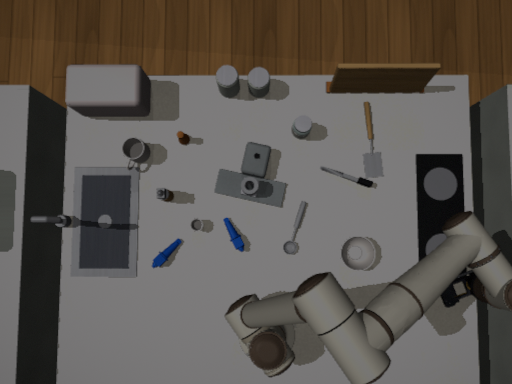

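The scene view shows the steel reamer in its tube at (320,255), with the hub at (250,205), the wedge at (212,165) and two blue look-alikes at (314,210) and (378,250). In the top view the reamer is at (165,195), the hub sleeve at (250,186), and the wedge runs from its tip at (322,168) to its handle at (365,182). The candidates for the reamer are the blue ones at top (167,253) and (234,234), both lying down, and the grey one at (165,195). The grey one fits because it is steel and upright in wood. I'll confirm it in one enlarged composite crop.

Run:
```python
import cv2,numpy as np
t=cv2.imread("pics/top0.png"); s=cv2.imread("pics/scene0.png")
def c(im,x,y,w,h,W,H): return cv2.convertScaleAbs(cv2.resize(im[y:y+h,x:x+w],(W,H),interpolation=cv2.INTER_CUBIC),alpha=1.5)
a=np.hstack([c(t,145,175,50,37,400,296),c(s,285,215,70,52,400,296)])
b=np.hstack([c(t,205,135,100,75,400,300),c(t,305,145,90,67,400,300)])
cv2.imwrite("pics/crop1.png",np.vstack([a,b]))
```

```text
(no output)
```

View pics/crop1.png

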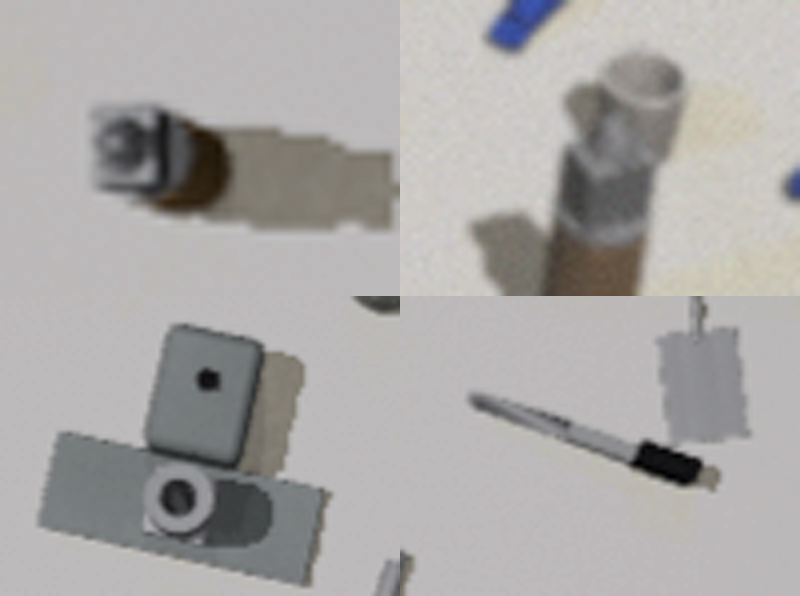

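The crop confirms it: the steel reamer (grip block and fluted cone) stands in the brown tube at top (161,193), and the blue items are lying decoys. The egg cup (scene 327,232) is only in front of it in the image. Next I'll measure.

```bash
cat > h.py <<'E'
import cv2,numpy as np
from station import *
def ray(n,uv):
    c=camera_model(n); f=192/np.tan(np.radians(c["fovy"])/2); uv=np.atleast_2d(uv).astype(float)
    d=np.c_[(uv[:,0]-c["cx"])/f,(uv[:,1]-c["cy"])/f,np.ones(len(uv))]@np.array(c["rotation"]).T
    return np.array(c["eye"]),d
def plane(n,uv,z):
    e,d=ray(n,uv); return e+d*((z-e[2])/d[:,2])[:,None]
def proj(n,P):
    c=camera_model(n); f=192/np.tan(np.radians(c["fovy"])/2)
    q=(np.atleast_2d(P)-np.array(c["eye"]))@np.array(c["rotation"])
    return np.c_[q[:,0]/q[:,2]*f+c["cx"],q[:,1]/q[:,2]*f+c["cy"]]
E
python3 - <<'E'
from h import *
np.set_printoptions(precision=4,suppress=True)
t=cv2.imread("pics/top0.png"); g=cv2.cvtColor(t,6); hsv=cv2.cvtColor(t,40)
c=cv2.cornerSubPix(g,np.float32([[220,169],[215,192],[282,207.2],[287,183.5]]).reshape(-1,1,2),(3,3),(-1,-1),(3,40,.01)).reshape(-1,2)
P=plane("top",c,.012); print(c,P,"mean",P.mean(0)); 
for i in range(4): print(np.linalg.norm(P[i]-P[i-1]))
y=(P[0]+P[1]-P[2]-P[3])[:2]; print("hub y yaw-90",np.degrees(np.arctan2(-y[0],y[1])))
# sleeve ring
big=cv2.resize(t[160:212,220:280],None,fx=8,fy=8,interpolation=2); gb=cv2.cvtColor(big,6)
# hough
hc=cv2.HoughCircles(cv2.GaussianBlur(gb,(0,0),3),3,1,40,param1=80,param2=.5,minRadius=55,maxRadius=80)
if hc is not None:
  for x in hc[0][:3]:
    uv=(x[:2]+.5)/8-.5+[220,160]; print("ring",uv,x[2]/8,plane("top",uv,.095))
# wedge: differs from counter
reg=t[150:200,315:385]; cnt=np.median(t[190:198,300:340].reshape(-1,3),0); print("counter",cnt)
print("blade row samples"); 
dk=(g<40).astype(np.uint8); dk[:,:340]=0; dk[:,385:]=0; dk[:165]=0; dk[195:]=0
n,l,st,ce=cv2.connectedComponentsWithStats(dk); print(st[1:],ce[1:])
# reamer hsv/gray prints
print(g[186:204,150:182])
E
```

```text
[[219.6653 168.32  ]
 [213.8171 191.6415]
 [282.1681 207.399 ]
 [287.5605 183.6559]] [[ 0.5966  0.1706  0.012 ]
 [ 0.5109  0.1912  0.012 ]
 [ 0.4539 -0.0574  0.012 ]
 [ 0.5404 -0.0772  0.012 ]] mean [0.5254 0.0568 0.012 ]
0.25409303456415727
0.0880735516661994
0.25496859266888244
0.08876508845296549
hub y yaw-90 -12.843271761619436
counter [124. 124. 125.]
blade row samples
[[357 178  16   9  89]] [[364.7303 182.0337]]
[[123 123 124 124 124 124 124 123 124 125 124 124 124 124 124 124 124 123
  124 124 124 124 124 124 124 124 124 124 125 124 124 124]
 [123 124 124 124 123 124 123 120 120 120 120 119 117 117 117 120 123 124
  123 124 124 124 124 124 124 124 124 124 125 124 124 124]
 [124 124 124 124 124 124 114 106 104 103 101  99  94  96  85  95 112 118
  123 124 124 124 124 124 124 124 124 124 124 124 124 124]
 [124 124 124 124 124 124 105  98  98  93  81  87  95 101  65  31  69  87
  106 118 122 124 124 124 124 124 124 124 124 124 124 124]
 [124 124 124 124 124 123 114  99  80  63  49  40  68  89  58  17  47  48
   44  79 105 114 115 117 116 116 116 116 117 117 122 124]
 [124 124 12
[... 1017 characters left out ...]
5  76  83  83  82  84  84  82  83]
 [124 124 124 123 124 123 124 124 120 111 103  92  68  47  43  46  41  32
   27  27  24  26  43  66  79  82  84  83  84  85  83  83]
 [124 124 124 124 124 124 123 124 124 124 119 100  90  75  52  34  26  27
   27  27  31  45  66  74  80  81  83  84  85  83  83  82]
 [124 124 123 124 124 124 124 124 124 124 123 124 124 114  91  74  63  58
   58  66  62  68  74  74  80  80  82  83  83  81  82  83]
 [124 124 124 124 124 124 124 124 124 124 124 124 124 124 124 124 114 107
  107 118 103  90  90  90  93  95  86  83  83  82  82  83]
 [123 124 124 124 123 124 124 124 123 124 124 124 124 124 124 124 124 124
  124 124 124 124 124 123 124 124 107  95  96  96  95  95]]
```

Run:
```python
from h import *
np.set_printoptions(precision=4,suppress=True,linewidth=200)
t=cv2.imread("pics/top0.png"); g=cv2.cvtColor(t,6).astype(float)
def cross(col,r0,r1,th,axis=0):
    v=g[r0:r1,col]; 
    for i in range(len(v)-1):
        if (v[i]-th)*(v[i+1]-th)<=0: return r0+i+(v[i]-th)/(v[i]-v[i+1])
print(g[184:200,232].astype(int), g[166:180,232].astype(int))
lo=[(c,cross(c,int(191.6+(c-214)*.2305)-4,int(191.6+(c-214)*.2305)+5,100)) for c in range(218,280)]
up=[(c,cross(c,int(168.3+(c-219.7)*.226)-4,int(168.3+(c-219.7)*.226)+5,100)) for c in range(223,240)]
for nm,L in(("lo",lo),("up",up)):
    L=np.array([x for x in L if x[1] is not None]); p=plane("top",L,.012); vx,vy,x0,y0=cv2.fitLine(p[:,:2].astype(np.float32),1,0,.01,.01).ravel()
    print(nm,len(L),"yaw",np.degrees(np.arctan2(vx*np.sign(-vy),-vy*np.sign(-vy)*-1 if 0 else abs(vy)))," slope dx/dy",vx/vy,"x at y=.057",x0+(0.057-y0)*vx/vy)
print(g[174:200,238:264].astype(int))
print("wedge");print(g[164:190,318:376:1].astype(int)[:, :])
```

```text
[ 80  81  81  81  81  81  81  82  82  83  82  81  87 124 124 124] [124 124 124 124 118  90  82  81  81  81  79  80  80  80]
lo 62 yaw -12.561404  slope dx/dy 0.22281933 x at y=.057 0.4787882
up 17 yaw -13.120551  slope dx/dy 0.23308544 x at y=.057 0.5717277
[[ 80  79  82  78  68  55  45  39  34  31  28  29  35  41  45  42  53  60  62  63  67  70  71  71  68  57]
 [ 79  80  80  77  74  75  74  68  60  52  45  40  38  32  28  29  30  38  43  49  55  59  63  64  59  50]
 [ 80  80  81  76  75  75  76  76  76  79  81  76  72  62  54  48  41  35  30  27  29  33  39  45  41  34]
 [ 81  81  80  78  76  76  86  85  88  92  95  97  96  95  90  84  74  61  52  45  40  38  32  27  27  24]
 [ 81  81  80  80  76  81  97 100  99 100 100 100 100 100 100  97  90  82  78  77  71  67  57  50  51  48]
 [ 80  80  80  79  79  87  95  99  99 100 100  99  99 100 101 100  99  94  83  77  77  77  77  78  78  79]
 [ 80  79  80  81  88  96  97  98  97  91  86  84  87  92  97  99  99 101  90  76  72  71  70  72  72  72]
 [ 80  80  80  86  96  98  98  95  78  48  29  27  29  48  79  96  99 100 100  82  64  47  40
[... 1438 characters left out ...]
  70  61  59  50  44  47  56  69  76  68  50  42  47  48  49  48  47  48]
 [ 82  84  84  81  79  79  80  80  78  79  80  74  59  60  72  84  98  77  48  42  45  48  48  49  48  48]
 [ 87  87  82  79  79  80  80  79  79  78  79  80  79  80  79  74  72  67  57  54  54  57  60  60  59  60]
 [112 106  90  85  85  83  77  75  77  79  79  79  79  79  79  80  80  80  79  78  78  81  83  83  84  84]
 [124 124 124 124 111 105  89  81  88  88  81  76  76  79  79  79  79  80  78  78  78  82  84  83  84  84]]
wedge
[[124 124 124 ...  94  93  92]
 [124 124 122 ...  95  93  93]
 [124 123 113 ...  95  94  93]
 ...
 [124 124 124 ...  94  86  80]
 [124 124 124 ... 124 106  94]
 [124 124 124 ... 124 124 124]]
```

Run:
```python
import cv2,numpy as np
s=cv2.imread("pics/scene0.png")
def c(x,y,w,h,W,H): return cv2.convertScaleAbs(cv2.resize(s[y:y+h,x:x+w],(W,H),interpolation=cv2.INTER_CUBIC),alpha=1.6)
a=c(205,180,80,64,400,320); b=c(300,220,50,64,250,320)
cv2.imwrite("pics/crop2.png",np.hstack([a,b]))
```

```text
(no output)
```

View pics/crop2.png

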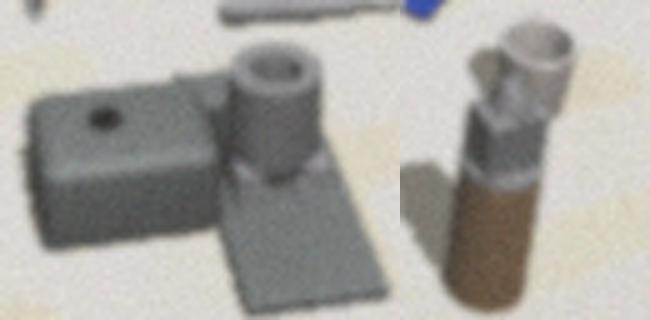

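The crop shows the scene ring centre near (260,193.6) and the flange centre near (320,255). The block's wide face runs across the view.

Run:
```python
from h import *
np.set_printoptions(precision=4,suppress=True,linewidth=250)
t=cv2.imread("pics/top0.png"); g=cv2.cvtColor(t,6).astype(float)
M=plane("top",[249.05,185.0],.095)[0]; print("mouth",M,"scene reproj",proj("scene",M))
R=plane("top",[160.35,193.3],.128)[0]; print("block top",R,"scene",proj("scene",R), "flange",proj("scene",R-[0,0,.038]),"foot",proj("scene",R*[1,1,0]),"foot top",proj("top",R*[1,1,0]),"rim",proj("top",[[*R[:2],.088]]))
# wedge sections: weighted column profiles across the blade
for c in range(320,378,3):
    r=range(160,194); v=g[160:194,c]; print(c,[int(x) for x in v if 1][int(6+(c-320)*.25):int(6+(c-320)*.25)+14], 160+int(6+(c-320)*.25))
```

```text
mouth [0.5268 0.0611 0.095 ] scene reproj [[258.9293 193.2443]]
block top [0.4949 0.3612 0.128 ] scene [[320.6903 240.2589]] flange [[319.1119 251.2877]] foot [[315.6314 275.6076]] foot top [[167.8168 196.2339]] rim [[162.8116 194.2672]]
320 [113, 102, 99, 113, 124, 124, 124, 124, 124, 124, 125, 124, 124, 124] 166
323 [111, 82, 65, 51, 76, 124, 125, 124, 124, 124, 124, 124, 124, 124] 166
326 [109, 92, 75, 61, 73, 112, 124, 124, 124, 124, 124, 124, 124, 124] 167
329 [104, 96, 86, 71, 76, 114, 124, 123, 124, 124, 124, 124, 124, 124] 168
332 [99, 90, 95, 79, 82, 115, 124, 124, 124, 124, 124, 124, 124, 124] 169
335 [119, 94, 80, 93, 92, 89, 114, 124, 124, 124, 124, 124, 124, 124] 169
338 [118, 88, 70, 86, 96, 93, 114, 124, 124, 124, 123, 124, 124, 124] 170
341 [117, 83, 59, 76, 88, 90, 103, 123, 124, 124, 123, 124, 124, 124] 171
344 [120, 105, 95, 95, 90, 72, 92, 124, 123, 123, 123, 123, 124, 124] 172
347 [124, 121, 109, 96, 95, 90, 73, 92, 124, 124, 123, 123, 123, 124] 172
350 [124, 121, 106, 95, 95, 91, 73, 92, 123, 123, 123, 123, 123, 124] 173
353 [124, 121, 108, 95, 94, 92, 73, 75, 123, 123, 123, 123, 123, 123] 174
356 [124, 123, 116, 95, 95, 94, 82, 56, 102, 123, 123, 124, 123, 123] 175
359 [124, 118, 83, 35, 10, 10, 11, 5, 30, 85, 124, 124, 123, 123] 175
362 [122, 104, 28, 10, 11, 15, 13, 7, 14, 71, 123, 124, 124, 123] 176
365 [111, 86, 27, 11, 12, 13, 13, 8, 7, 68, 123, 123, 123, 123] 177
368 [117, 111, 26, 12, 11, 14, 13, 8, 9, 67, 123, 123, 123, 123] 178
371 [124, 124, 111, 27, 12, 11, 15, 27, 49, 91, 123, 123, 123, 123] 178
374 [124, 123, 123, 116, 83, 83, 82, 81, 86, 106, 124, 124, 124, 124] 179
377 [123, 123, 123, 121, 111, 111, 115, 124, 124, 123, 124, 123, 124, 124] 180
```

jog_arm --rows '[[[0,0,0,0.177],[0,0,0,0.177],[-0.045,0.058,0,0],[-0.045,0.058,0,0],[-0.045,0.058,0,0],[-0.045,0.058,0,0],[-0.045,0.058,0,0],[-0.045,0.058,0,0],[0,0.06,0,0],[0,0.06,0,0],[0,0.06,0,0],[0,0.06,0,0],[0,0.06,0,0],[0,0.06,0,0],[0,0.06,0,0],[0,0.06,0,0],[0,0.06,0,0],[0,0.06,0,0],[0,0,0,0],[0,0,0,0]]]' --claw 1

```text
time_s: 2.6
tcp_pos: [0.4462, 0.3098, 0.2915]
ee_rot: [[-1.0, -0.0, -0.001], [-0.0, 1.0, -0.001], [0.001, -0.001, -1.0]]
wrist_force: [-0.0, -0.9, -0.1]
gripper_width: 0.998
gripper_force: 0.0
```

Run:
```python
from h import *
np.set_printoptions(precision=4,suppress=True,linewidth=250)
s=sense(); print(s["tcp_pos"],s["ee_rot"],s["joints"],s["wrist_force"],s["time_s"])
H=plane("top",[364.8,181.4],.042)[0]; T=plane("top",[320.2,167.6],.004)[0]; print("wedge",H,T,np.linalg.norm((H-T)[:2]),"axis slope deg",np.degrees(np.arctan2((T-H)[0],(T-H)[1])))
a=np.hstack([capture("top")[150:240,110:260],capture("scene")[185:275,265:385]])[:,:,::-1]
cv2.imwrite("pics/c3.png",cv2.convertScaleAbs(cv2.resize(a,(780,260),interpolation=2),alpha=1.5))
```

```text
[0.4462 0.3098 0.2915] [[-1.     -0.0003 -0.0013]
 [-0.0003  1.     -0.0013]
 [ 0.0013 -0.0013 -1.    ]] [  51.8778   14.1576  -11.104    -0.0143  -64.845  -141.8537] [-0.0424 -0.8898 -0.0853] 2.6
wedge [ 0.5456 -0.3506  0.042 ] [ 0.6005 -0.1975  0.004 ] 0.16272133767645758 axis slope deg 19.72624944434976
```

View pics/c3.png

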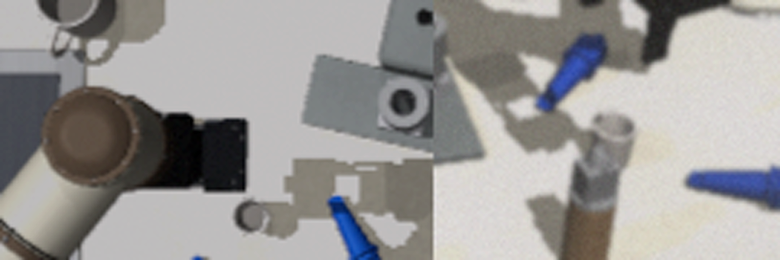

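The top crop shows the gripper short of the reamer, with the reamer upright and untouched in the scene crop at (~318,250). I'll finish the approach.

jog_arm --rows '[[[-0.025,0.026,0,0],[-0.024,0.025,0,0],[0,0,0.03,0],[0,0,0.03,0],[0,0,0.03,0],[0,0,0.025,0],[0,0,0.01,0],[0,0,0,0],[0,0,0,0]]]'

```text
time_s: 3.82
tcp_pos: [0.4962, 0.3612, 0.1686]
ee_rot: [[-1.0, 0.0, 0.002], [0.0, 1.0, 0.002], [-0.002, 0.002, -1.0]]
wrist_force: [-0.2, -1.1, -0.8]
gripper_width: 0.999
gripper_force: 0.0
```

Run:
```python
from h import *
s=sense(); print(s["tcp_pos"],s["wrist_force"],s["moment"])
a=capture("scene")[185:285,255:385][:,:,::-1]
cv2.imwrite("pics/c4.png",cv2.convertScaleAbs(cv2.resize(a,(780,600),interpolation=2),alpha=1.6))
```

```text
[0.49622627 0.36117102 0.16864541] [-0.17201626 -1.12907076 -0.83181338] [-0.00482225 -0.00012406 -0.00295832]
```

View pics/c4.png

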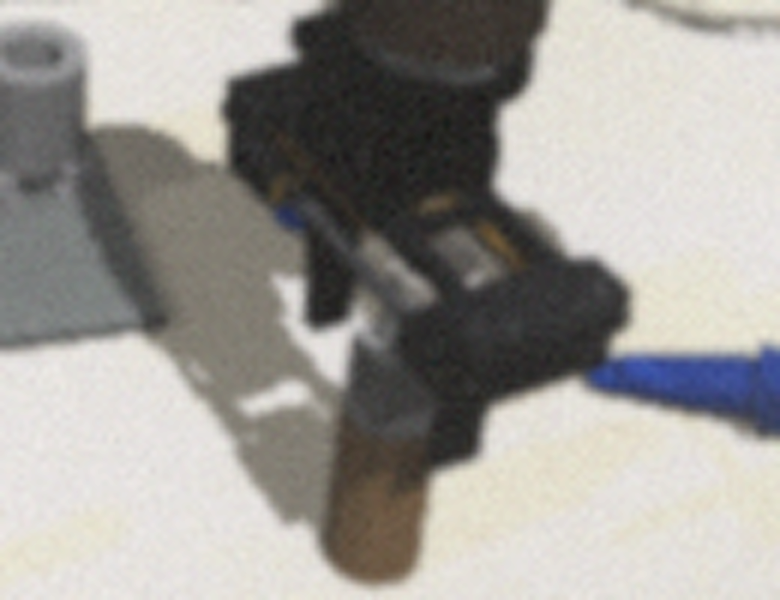

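The fingers straddle the reamer block: the tips' midpoint at about (390,390) in the crop matches the reamer's axis. I'll close now.

jog_arm --rows '[[[0,0,0.0025,0],[0,0,0,0],[0,0,0,0],[0,0,0,0],[0,0,0,0],[0,0,0,0]]]' --claw 0

```text
time_s: 4.62
tcp_pos: [0.4956, 0.361, 0.1648]
ee_rot: [[-1.0, 0.0, 0.0], [0.0, 1.0, 0.0], [-0.0, 0.0, -1.0]]
wrist_force: [-0.5, 0.3, -0.5]
gripper_width: 0.403
gripper_force: 0.0
```

jog_arm --rows '[[[0,0,0,0],[0,0,0,0],[0,0,0,0],[0,0,0,0]]]'

```text
time_s: 5.12
tcp_pos: [0.4957, 0.3612, 0.1648]
ee_rot: [[-1.0, 0.0, 0.0], [0.0, 1.0, 0.0], [-0.0, 0.0, -1.0]]
wrist_force: [0.3, 1.2, -0.2]
gripper_width: 0.298
gripper_force: 30.0
```

jog_arm --rows '[[[0,0,-0.02,0],[0,0,-0.04,0],[0,0,-0.05,0],[0,0,-0.04,0],[-0.005,-0.05,0,0],[-0.005,-0.05,0,0],[-0.005,-0.05,0,0],[-0.005,-0.05,0,0],[-0.005,-0.05,0,0],[-0.0055,-0.05,0,0],[0,0,0,0],[0,0,0,0],[0,0,0,0]]]'

```text
time_s: 6.75
tcp_pos: [0.5258, 0.0617, 0.3143]
ee_rot: [[-1.0, -0.001, -0.001], [-0.001, 1.0, -0.0], [0.001, -0.0, -1.0]]
wrist_force: [-0.0, -0.4, -2.7]
gripper_width: 0.296
gripper_force: 30.0
```

Run:
```python
from h import *
s=sense(); print(s["tcp_pos"],s["ee_rot"],s["wrist_force"],s["joints"],s["gripper_width"])
p=s["tcp_pos"]; print(proj("scene",[p-[0,0,.0768],p-[0,0,.1568],[*p[:2],.095],[.526,.0605,.095]]))
a=capture("scene")[110:230,200:340][:,:,::-1]
cv2.imwrite("pics/c5.png",cv2.convertScaleAbs(cv2.resize(a,(700,600),interpolation=2),alpha=1.6))
```

```text
[0.52583072 0.06174737 0.31433416] [[-9.99999086e-01 -9.30881758e-04 -9.80205331e-04]
 [-9.30765143e-04  9.99999560e-01 -1.19419096e-04]
 [ 9.80316065e-04 -1.18506646e-04 -9.99999512e-01]] [-2.64935738e-03 -3.50329142e-01 -2.74857546e+00] [ 2.42568954e+01  1.18211352e+01 -1.08201846e+01 -1.82332480e-02
 -6.74126954e+01 -1.14196552e+02] 0.2962091879295454
[[260.15361667 153.50455367]
 [259.66129103 176.49610192]
 [259.3019841  193.27569225]
 [259.08568595 193.08542695]]
```

View pics/c5.png

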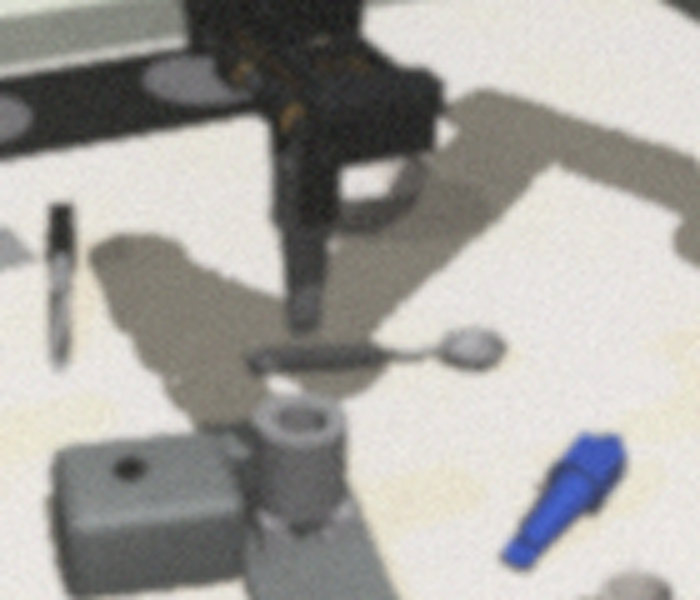

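The tang end (crop 305,322) hangs over the mouth (crop 300,422), about 1–2 mm short in x. I'll shift +1 mm in x, turn to one end of the range and lower.

jog_arm --rows '[[[-0.0012,-0.0005,0,0],[0,0,0,-0.159],[0,0,0,-0.159],[0,0,0,-0.159],[0,0,0.03,0],[0,0,0.03,0],[0,0,0.02,0],[0,0,0.01,0],[0,0,0.01,0],[0,0,0.005,0],[0,0,0,0],[0,0,0,0]]]'

```text
time_s: 8.3
tcp_pos: [0.5272, 0.0605, 0.21]
ee_rot: [[-0.889, -0.459, 0.0], [-0.459, 0.889, 0.0], [-0.0, 0.0, -1.0]]
wrist_force: [-1.1, -0.1, -4.6]
gripper_width: 0.293
gripper_force: 30.0
```

Run:
```python
from h import *
s=sense(); print(s["tcp_pos"],s["ee_rot"],s["wrist_force"],s["moment"],s["joints"],s["gripper_width"])
```

```text
[0.52718853 0.06046289 0.21003991] [[-8.88502650e-01 -4.58871484e-01  4.84663004e-05]
 [-4.58871473e-01  8.88502645e-01  1.45058842e-04]
 [-1.09625802e-04  1.06645363e-04 -9.99999988e-01]] [-1.07674634 -0.05624575 -4.57714698] [ 0.0335379   0.33563574 -0.03606121] [ 2.40658894e+01  1.73529591e+01 -1.94980864e+01 -8.06917384e-03
 -5.31430300e+01 -8.67467395e+01] 0.29270842906139466
```

jog_arm --rows '[[[0.0009,0.0005,0,0],[0,0,0.003,0],[0,0,0.003,0],[0,0,0.003,0],[0,0,0,0],[0,0,0,0]]]'

```text
time_s: 9.05
tcp_pos: [0.5262, 0.0605, 0.2007]
ee_rot: [[-0.888, -0.459, -0.0], [-0.459, 0.888, -0.0], [0.0, -0.0, -1.0]]
wrist_force: [-0.9, 0.0, -4.1]
gripper_width: 0.298
gripper_force: 30.0
```

Run:
```python
from h import *
s=sense(); print(s["tcp_pos"],s["wrist_force"],s["moment"])
```

```text
[0.5262141  0.06047795 0.20067953] [-0.910215    0.04711666 -4.14574551] [ 0.02723644  0.05613265 -0.00583268]
```

Moment is relieved. I'll go down gently to find the web.

jog_arm --rows '[[[0,0,0.002,0],[0,0,0.002,0],[0,0,0.001,0],[0,0,0,0],[0,0,0,0]]]'

```text
time_s: 9.68
tcp_pos: [0.526, 0.0604, 0.1955]
ee_rot: [[-0.889, -0.459, -0.001], [-0.459, 0.889, -0.0], [0.001, 0.0, -1.0]]
wrist_force: [-1.7, -0.1, -3.4]
gripper_width: 0.294
gripper_force: 30.0
```

Run:
```python
from h import *
s=sense(); print(s["tcp_pos"],s["wrist_force"],s["moment"])
```

```text
[0.52597384 0.0604379  0.19551263] [-1.67433875 -0.12096999 -3.42927504] [ 0.14089494  0.41288885 -0.03641073]
```

jog_arm --rows '[[[0.0009,0.0005,0,0],[0,0,0.001,0],[0,0,0.001,0],[0,0,0,0],[0,0,0,0]]]'

```text
time_s: 10.3
tcp_pos: [0.5254, 0.0606, 0.1938]
ee_rot: [[-0.888, -0.459, 0.001], [-0.459, 0.888, 0.0], [-0.001, -0.0, -1.0]]
wrist_force: [1.1, 0.2, -3.0]
gripper_width: 0.293
gripper_force: 30.0
```

Run:
```python
from h import *
s=sense(); print(s["tcp_pos"],s["wrist_force"],s["moment"])
```

```text
[0.52539847 0.06058477 0.19382879] [ 1.09970814  0.2495938  -3.04973324] [ 0.04633995 -0.07894866  0.00701384]
```

jog_arm --rows '[[[0,0,0.001,0],[0,0,0.001,0],[0,0,0,0],[0,0,0,0]]]'

```text
time_s: 10.8
tcp_pos: [0.5253, 0.0606, 0.1918]
ee_rot: [[-0.888, -0.459, 0.0], [-0.459, 0.888, 0.0], [-0.0, 0.0, -1.0]]
wrist_force: [1.4, 0.7, -2.1]
gripper_width: 0.291
gripper_force: 30.0
```

jog_arm --rows '[[[0,0,0.001,0],[0,0,0.001,0],[0,0,0.001,0],[0,0,0,0],[0,0,0,0]]]'

```text
time_s: 11.42
tcp_pos: [0.5253, 0.0606, 0.1889]
ee_rot: [[-0.888, -0.459, 0.0], [-0.459, 0.888, 0.0], [-0.001, 0.0, -1.0]]
wrist_force: [-0.6, 1.8, -0.4]
gripper_width: 0.292
gripper_force: 30.0
```

Run:
```python
from h import *
s=sense(); print(s["tcp_pos"],s["wrist_force"],s["moment"])
```

```text
[0.52533057 0.06063739 0.1888813 ] [-0.57644233  1.8278248  -0.38995423] [ 0.55196156 -0.04056948  0.00895941]
```

jog_arm --rows '[[[-0.0003,0.0006,0,0],[0,0,0.0015,0],[0,0,0.0015,0],[0,0,0.001,0],[0,0,0,0],[0,0,0,0]]]'

```text
time_s: 12.18
tcp_pos: [0.5254, 0.0612, 0.1849]
ee_rot: [[-0.888, -0.459, 0.0], [-0.459, 0.888, -0.0], [-0.0, -0.0, -1.0]]
wrist_force: [0.9, -0.7, 0.7]
gripper_width: 0.296
gripper_force: 30.0
```

Run:
```python
from h import *
s=sense(); print(s["tcp_pos"],s["wrist_force"],s["moment"])
```

```text
[0.52536489 0.06118889 0.18485561] [ 0.90277273 -0.73686569  0.66815633] [-0.11059338 -0.22387519  0.0337591 ]
```

jog_arm --rows '[[[-0.0003,-0.0001,0.0015,0],[0,0,0.0015,0],[0,0,0.001,0],[0,0,0,0],[0,0,0,0]]]'

```text
time_s: 12.8
tcp_pos: [0.5255, 0.0613, 0.1808]
ee_rot: [[-0.888, -0.459, 0.0], [-0.459, 0.888, 0.0], [-0.0, -0.0, -1.0]]
wrist_force: [-0.2, 0.7, 3.2]
gripper_width: 0.295
gripper_force: 30.0
```

Run:
```python
from h import *
s=sense(); print(s["tcp_pos"],s["wrist_force"],s["moment"])
```

```text
[0.5255219  0.06127041 0.18080552] [-0.1725332   0.65146085  3.19304478] [0.08879688 0.20246328 0.0002292 ]
```

jog_arm --rows '[[[0,0,0.001,0],[0,0,0.001,0],[0,0,0,0],[0,0,0,0]]]'

```text
time_s: 13.3
tcp_pos: [0.5256, 0.0613, 0.1789]
ee_rot: [[-0.888, -0.459, 0.0], [-0.459, 0.888, 0.0], [-0.0, -0.0, -1.0]]
wrist_force: [-0.4, 0.9, 5.5]
gripper_width: 0.298
gripper_force: 30.0
```

jog_arm --rows '[[[0,0,0.001,0],[0,0,0,0],[0,0,0,0]]]'

```text
time_s: 13.68
tcp_pos: [0.5256, 0.0613, 0.1786]
ee_rot: [[-0.888, -0.459, 0.001], [-0.459, 0.888, -0.0], [-0.0, -0.0, -1.0]]
wrist_force: [-2.6, 0.4, 8.9]
gripper_width: 0.293
gripper_force: 30.0
```

jog_arm --rows '[[[0,0,0.001,0],[0,0,0,0],[0,0,0,0]]]'

```text
time_s: 14.05
tcp_pos: [0.5257, 0.0613, 0.1786]
ee_rot: [[-0.888, -0.46, 0.001], [-0.46, 0.888, -0.0], [-0.001, -0.001, -1.0]]
wrist_force: [-4.0, 0.7, 14.6]
gripper_width: 0.292
gripper_force: 30.0
```

Home: it stopped dead at z 0.1786 with about 17 N. I'll relax the push and release.

jog_arm --rows '[[[0,0,-0.002,0],[0,0,0,0]]]'

```text
time_s: 14.3
tcp_pos: [0.5255, 0.0613, 0.1787]
ee_rot: [[-0.889, -0.459, 0.0], [-0.459, 0.889, 0.0], [-0.0, 0.0, -1.0]]
wrist_force: [-0.2, 0.5, 4.1]
gripper_width: 0.292
gripper_force: 30.0
```

jog_arm --rows '[[[0,0,0,0],[0,0,0,0],[0,0,0,0],[0,0,0,0],[0,0,0,0],[0,0,0,0],[0,0,-0.01,0],[0,0,-0.03,0],[0,0,-0.05,0],[0,0,-0.03,0],[0,0,0,-0.15],[0,0,0,-0.15],[0,0,0,-0.15],[0,0,0,-0.15],[0,0,0,-0.15]]]' --claw 1

```text
time_s: 16.18
tcp_pos: [0.5255, 0.0612, 0.2996]
ee_rot: [[-0.333, -0.943, 0.001], [-0.943, 0.333, 0.0], [-0.001, -0.001, -1.0]]
wrist_force: [0.6, 0.1, -0.9]
gripper_width: 0.998
gripper_force: 0.0
```

jog_arm --rows '[[[0.0475,-0.0196,0,0],[0.0475,-0.0196,0,0],[0.0475,-0.0196,0,0],[0.0475,-0.0196,0,0],[0.0475,-0.0196,0,0],[0.0475,-0.0196,0,0],[0.0475,-0.0196,0,0],[0.0475,-0.0196,0,0],[0,0,0,0],[0,0,0,0]]]'

```text
time_s: 17.42
tcp_pos: [0.5447, -0.3493, 0.299]
ee_rot: [[-0.338, -0.941, -0.0], [-0.941, 0.338, 0.0], [-0.0, 0.0, -1.0]]
wrist_force: [-1.2, 0.5, -0.6]
gripper_width: 0.999
gripper_force: 0.0
```

Run:
```python
from h import *
s=sense(); print(s["tcp_pos"],s["ee_rot"],s["wrist_force"],s["joints"],s["gripper_width"])
p=s["tcp_pos"];R=s["ee_rot"]; print("to grip",R.T@(np.array([.5457,-.348,.077])-p))
print(proj("scene",[[.5257,.0613,.160],[.5257,.0613,.1045],[.5257,.0613,.095]]))
a=capture("scene")[140:230,200:320][:,:,::-1]
b=capture("top")[155:215,210:290][:,:,::-1]
cv2.imwrite("pics/c6.png",cv2.convertScaleAbs(np.hstack([cv2.resize(a,(400,300),interpolation=2),cv2.resize(b,(400,300),interpolation=2)]),alpha=1.6))
```

```text
[ 0.54473519 -0.34926668  0.29895376] [[-3.37735609e-01 -9.41241020e-01 -3.57172369e-05]
 [-9.41240996e-01  3.37735592e-01  2.39454905e-04]
 [-2.13321797e-04  1.14490976e-04 -9.99999971e-01]] [-1.23400733  0.49447253 -0.64392883] [-1.83741230e+01  2.39775442e+01  4.44845622e+00 -1.31300885e-02
 -7.04771794e+01 -1.36046334e+00] 0.9989189654564387
to grip [-0.00147075 -0.00050572  0.22195402]
[[259.65196291 175.735073  ]
 [259.33200232 190.70823549]
 [259.27889082 193.19368896]]
```

View pics/c6.png

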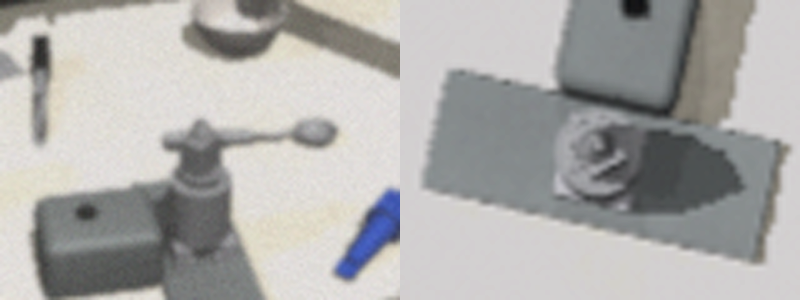

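The reamer's tip in the scene crop is at (202,120), i.e. (260.6,176), which matches the home prediction of 175.7. The spatula blade lies right beside the wedge handle, so I'll grip higher and further forward, with the gripper only half open.

jog_arm --rows '[[[-0.0095,-0.0005,0,0],[0,0,0.03,0],[0,0,0.04,0],[0,0,0.04,0],[0,0,0.03,0],[0,0,0.02,0],[0,0,0,0],[0,0,0,0]]]' --claw 0.6

```text
time_s: 18.52
tcp_pos: [0.5496, -0.3402, 0.1401]
ee_rot: [[-0.336, -0.942, 0.002], [-0.942, 0.336, -0.001], [0.0, -0.002, -1.0]]
wrist_force: [-0.1, -0.3, 0.3]
gripper_width: 0.602
gripper_force: 0.0
```

Run:
```python
from h import *
s=sense(); print(s["tcp_pos"],s["ee_rot"],s["gripper_width"])
a=capture("scene")[110:190,170:270][:,:,::-1]
b=capture("top")[140:205,310:400][:,:,::-1]
cv2.imwrite("pics/c7.png",cv2.convertScaleAbs(np.hstack([cv2.resize(a,(400,320),interpolation=2),cv2.resize(b,(400,320),interpolation=2)]),alpha=1.6))
```

```text
[ 0.5496115  -0.34018931  0.14009218] [[-3.35896319e-01 -9.41897061e-01  1.89457040e-03]
 [-9.41898888e-01  3.35894790e-01 -1.08401779e-03]
 [ 3.84656840e-04 -2.14861133e-03 -9.99997618e-01]] 0.6016582242038164
```

View pics/c7.png

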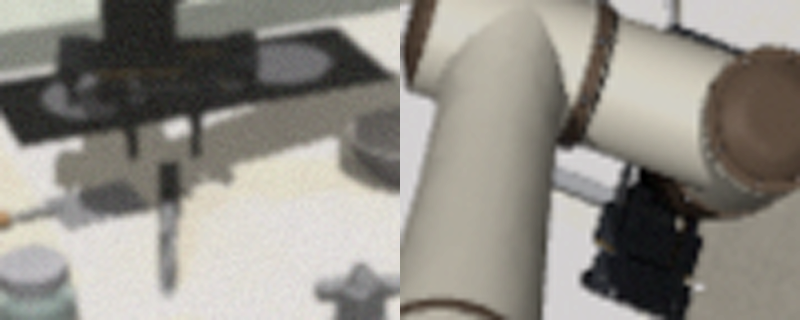

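The fingers (crop 132 and 197) straddle the handle line (170). I'll descend and grip.

jog_arm --rows '[[[0,0,0.02,0],[0,0,0.02,0],[0,0,0.012,0],[0,0,0,0],[0,0,0,0]]]'

```text
time_s: 19.25
tcp_pos: [0.5492, -0.3409, 0.0878]
ee_rot: [[-0.337, -0.942, 0.002], [-0.942, 0.337, -0.001], [0.0, -0.002, -1.0]]
wrist_force: [0.6, 0.6, 0.3]
gripper_width: 0.602
gripper_force: 0.0
```

jog_arm --rows '[[[0,0,0,0],[0,0,0,0],[0,0,0,0],[0,0,0,0],[0,0,0,0],[0,0,0,0],[0,0,0,0]]]' --claw 0

```text
time_s: 20.12
tcp_pos: [0.5485, -0.3406, 0.0868]
ee_rot: [[-0.337, -0.941, -0.0], [-0.941, 0.337, 0.0], [0.0, 0.0, -1.0]]
wrist_force: [-1.9, 0.5, 0.7]
gripper_width: 0.224
gripper_force: 30.0
```

jog_arm --rows '[[[0,0,-0.01,0],[0,0,-0.02,0],[0,0,-0.02,0],[0,0,0,-0.06],[0,0,0,-0.06],[-0.035,0.0223,0,0],[-0.035,0.0223,0,0],[-0.035,0.0223,0,0],[-0.035,0.0223,0,0],[-0.035,0.0223,0,0],[0,0,0,0],[0,0,0,0],[0,0,0,0]]]'

```text
time_s: 21.75
tcp_pos: [0.4793, -0.1459, 0.1369]
ee_rot: [[-0.223, -0.975, 0.001], [-0.975, 0.223, -0.0], [-0.0, -0.001, -1.0]]
wrist_force: [-0.3, 0.7, -2.4]
gripper_width: 0.228
gripper_force: 30.0
```

```bash
cat > w.py <<'E'
from h import *
np.set_printoptions(precision=4,suppress=True)
H=np.array([.5256,.0613,0]); a=np.radians(12.8); Ry=np.array([np.sin(a),np.cos(a),0]); Rx=np.array([np.cos(a),-np.sin(a),0])
def st():
    s=sense(); p=s["tcp_pos"]; R=s["ee_rot"]
    print("tcp",p,"hub x,y of grip",(p-H)@Rx,(p-H)@Ry,"yaw err deg",np.degrees(np.arcsin(np.cross(-Ry,R[:,0])[2])),"F hub",s["wrist_force"]@Rx,s["wrist_force"]@Ry,s["wrist_force"][2],"M",s["moment"],"w",s["gripper_width"],"t",s["time_s"])
    return s
E
python3 - <<'E'
from w import *
s=st(); p=s["tcp_pos"]
tip=p+Ry*.157; tip[2]=p[2]-.0868; print("tip pred",tip,proj("top",tip),proj("scene",tip), "mouth",proj("top",H-Ry*.028+[0,0,.012]),proj("scene",H-Ry*.028+[0,0,.012]))
A=capture("scene");B=capture("top");cv2.imwrite("pics/s8.png",A[:,:,::-1]);cv2.imwrite("pics/t8.png",B[:,:,::-1])
a=A[130:220,180:300][:,:,::-1]; b=B[150:231,225:333][:,:,::-1]
cv2.imwrite("pics/c8.png",cv2.convertScaleAbs(np.hstack([cv2.resize(a,(400,300),interpolation=2),cv2.resize(b,(400,300),interpolation=2)]),alpha=1.6))
E
```

```text
tcp [ 0.4793 -0.1459  0.1369] hub x,y of grip 0.0007620894377377716 -0.21226669249622618 yaw err deg -0.0953280431299896 F hub -0.44187162818351267 0.6225894210811825 -2.3507688478465303 M [-0.0467  0.0719  0.0264] w 0.22769040524975614 t 21.75
tip pred [0.5141 0.0072 0.0501] [[264.4657 189.8723]] [[255.2792 195.1739]] mouth [[256.9835 189.3719]] [[257.0594 209.0144]]
```

View pics/c8.png

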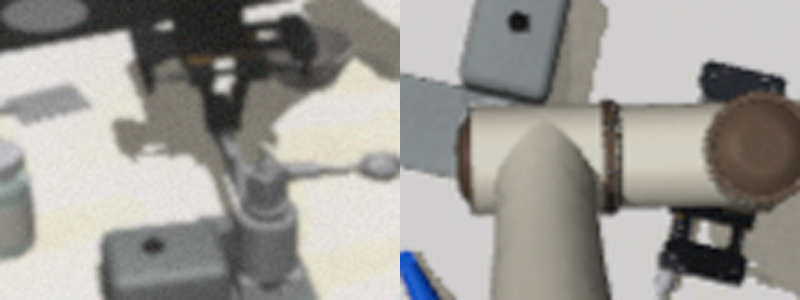

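The scene crop shows the blade leading from the gripper (228,130) towards the slot side of the sleeve (240,190). The arm hides it from above. I'll check its lateral line numerically.

Run:
```python
from w import *
s=st(); p=s["tcp_pos"]; g=cv2.cvtColor(cv2.imread("pics/s8.png"),6).astype(int)
for d in (.03,.05,.07,.09,.11,.13,.157):
    h=.02 if d<.071 else .02-.015*(d-.071)/.086
    q=p+Ry*d; q[2]=p[2]-.0868+h
    u=proj("scene",[q-Rx*.007,q+Rx*.007,q+Rx*.007-[0,0,h]]); print(d,u.round(1).tolist())
for r in range(166,192,2): print(r,240,g[r,240:264])
```

```text
tcp [ 0.4791 -0.1459  0.1367] hub x,y of grip 0.000532538644592073 -0.2123794172943004 yaw err deg -0.11074775975909257 F hub 0.5077636286627518 -0.10511225501107417 -1.7702523186757357 M [-0.0436  0.0723  0.0193] w 0.22692081723914648 t 21.85
0.03 [[250.0, 170.8], [246.2, 171.2], [246.2, 175.9]]
0.05 [[251.1, 173.7], [247.2, 174.0], [247.2, 178.8]]
0.07 [[252.2, 176.6], [248.3, 177.0], [248.3, 181.8]]
0.09 [[253.4, 180.3], [249.4, 180.7], [249.4, 184.8]]
0.11 [[254.5, 184.2], [250.5, 184.7], [250.5, 187.9]]
0.13 [[255.7, 188.2], [251.7, 188.7], [251.7, 191.0]]
0.157 [[257.4, 193.7], [253.3, 194.2], [253.3, 195.4]]
166 240 [ 68  54  31  22  25  25  29  23  24  19  25  38  54  75  73  79  78  76
  77  81  77  84  97 121]
168 240 [ 74  58  44  29  26  29  27  35  32  35  36  43  61  75  79  78  77  82
  76  78  80 100 120 137]
170 240 [ 74  74  67  55  39  38  45  53  56  53  64  74  78  81  79  81  78  81
  79  78  79  79  98 120]
172 240 [ 81  78  73  72  58  47  59  75  80  75  77  81  78  78  81  77  77  83
  88  92  86  79  91 116]
174 240 [ 77  79  76  79  74  67  52  66  87  91 
[... 213 characters left out ...]
  68  82  86  85  79  80  74  69
  74  81  93  90  97 105]
180 240 [130 119  99  84  80  79  78  65  56  53  64  81  88  95  94  90  80  72
  72  79  84  84  85  82]
182 240 [140 138 124 106  82  82  83  88  82  63  66  81  86  84  80  80  82  84
  86  83  85  85  79  68]
184 240 [141 140 141 125 106  81  81  98 106  84  69  79  86  78  60  56  58  62
  73  80  78  73  61  59]
186 240 [140 140 138 136 120  91  82  84 105 110  92  82  84  79  58  55  55  55
  53  59  62  56  59  53]
188 240 [141 140 141 137 133 111  85  81  89 107 108  91  88  76  63  53  56  52
  59  56  59  57  54  58]
190 240 [142 140 141 142 139 124 100  83  84  99 115 107  79  68  61  59  57  55
  53  57  58  56  57  62]
```

jog_arm --rows '[[[0,0,0.015,0],[0,0,0.012,0],[0,0,0.006,0],[0,0,0.002,0],[0,0,0,0],[0,0,0,0]]]'

```text
time_s: 22.6
tcp_pos: [0.4818, -0.1457, 0.1043]
ee_rot: [[-0.22, -0.975, 0.007], [-0.975, 0.22, -0.001], [-0.0, -0.007, -1.0]]
wrist_force: [-0.1, -1.3, 11.4]
gripper_width: 0.23
gripper_force: 30.0
```

```bash
python3 -c "from w import *; st()"
```

```text
tcp [ 0.4818 -0.1457  0.1043] hub x,y of grip 0.0031363753744514844 -0.21152770143262437 yaw err deg 0.06443184887658633 F hub 0.1583544203509401 -1.2957341147708992 11.361286184807339 M [0.0335 0.098  0.0322] w 0.2300959637089811 t 22.6
```

jog_arm --rows '[[[0,0,-0.012,0],[0,0,0,0]]]'

```text
time_s: 22.85
tcp_pos: [0.4791, -0.1453, 0.1144]
ee_rot: [[-0.222, -0.975, 0.001], [-0.975, 0.222, 0.0], [-0.0, -0.001, -1.0]]
wrist_force: [-0.0, 0.1, -1.9]
gripper_width: 0.225
gripper_force: 30.0
```

Run:
```python
from w import *
st()
im=cv2.imread("pics/top0.png").astype(int); g=im.sum(2)//3
d=(abs(g-124)>6).astype(np.uint8); d[:, :280]=0; d[:,320:]=0; d[:195]=0; d[262:]=0
n,l,stt,ce=cv2.connectedComponentsWithStats(d)
k=1+np.argmax(stt[1:,4]); print(stt[k])
ys,xs=np.where(l==k)
for r in range(198,258,5):
    c=xs[ys==r]
    if len(c): 
        P=plane("top",[[c.min(),r],[c.max(),r]],.006); print(r,c.min(),c.max(),P[:,:2].tolist(),"hub",((P-H)@Rx).round(3),((P-H)@Ry).round(3))
```

```text
tcp [ 0.4791 -0.1453  0.1144] hub x,y of grip 0.00043308945524558385 -0.21175697590083262 yaw err deg -0.04377912893357845 F hub -0.03735334844201692 0.06165859906594134 -1.8586039027526928 M [ 0.0012  0.0803 -0.0226] w 0.22463833107441245 t 22.85
[283 201  26  54 518]
203 300 308 [[0.4703474195065958, -0.12252429524574603], [0.4703919186712563, -0.15158062287465074]] hub [-0.013 -0.007] [-0.191 -0.22 ]
208 299 307 [[0.4521395465007818, -0.11877639020241544], [0.45218819100603286, -0.14780708537142667]] hub [-0.032 -0.025] [-0.192 -0.22 ]
213 297 305 [[0.43395825686797856, -0.11140873973981945], [0.434011034570562, -0.1404155133652547]] hub [-0.051 -0.045] [-0.189 -0.217]
218 295 304 [[0.41580902908963724, -0.1040540817844454], [0.4158730355403955, -0.13665889915646762]] hub [-0.07  -0.063] [-0.186 -0.217]
223 294 302 [[0.39769940498877043, -0.10033298939494086], [0.3977604017124644, -0.1292903773040932]] hub [-0.089 -0.082] [-0.186 -0.214]
228 294 300 [[0.3796308325728107, -0.10023587640087235], [0.3796796442236339, -0.12193482327867693]] hub [-0.107 -0.102] [-0.19  -0.211]
233 293 297 [[0.36158745729453085, -0.09652511394943972], [0.3616220356476724, -0.11097919862082554]] hub [-0.125 -0.122] [-0.19  -0.204]
238 291 295 [[0.34356766306845504, -0.08921021778088685], [0.34360427146852246, -0.10365244199675165]] hub [-0.144 -0.141] [-0.187 -0.201]
243 284 298 [[0.3255312013112369, -0.06386554636694221], [0.32566641076017533, -0.11437188911347661]] hub [-0.167 -0.156] [-0.166 -0.216]
248 283 299 [[0.30758223703183596, -0.060197062250952796], [0.3077448064440247, -0.11786472747850789]] hub [-0.186 -0.173] [-0.167 -0.223]
253 286 296 [[0.2897084164105893, -0.07094444037316815], [0.2898150310689212, -0.10695312400592073]] hub [-0.201 -0.193] [-0.181 -0.216]
```

The wedge handle was over the spoon's end: the measured spoon handle spans hub y -0.19..-0.22 at x < -0.004. I'll swing the handle 12 mm to the +x side, pivoting about the tip, so it clears the spoon.

jog_arm --rows '[[[0,-0.0122,0,0],[0,0,0,-0.076],[0,0,0.006,0],[0,0,0.005,0],[0,0,0.002,0],[0,0,0,0],[0,0,0,0]]]'

```text
time_s: 23.72
tcp_pos: [0.4908, -0.1479, 0.1009]
ee_rot: [[-0.148, -0.989, 0.0], [-0.989, 0.148, -0.0], [-0.0, -0.0, -1.0]]
wrist_force: [-0.0, 0.1, -1.2]
gripper_width: 0.228
gripper_force: 30.0
```

```bash
python3 -c "from w import *; st()"
```

```text
tcp [ 0.4908 -0.1479  0.1009] hub x,y of grip 0.01243023688683192 -0.211720290311561 yaw err deg 4.315894581399058 F hub -0.07353479174438751 0.12876069834944714 -1.2448032037722165 M [-0.055   0.1211 -0.0433] w 0.22797950437562112 t 23.725
```

jog_arm --rows '[[[0,0,0.001,0],[0,0,0.0005,0],[0,0,0,0]]]'

```text
time_s: 24.1
tcp_pos: [0.4906, -0.1479, 0.0993]
ee_rot: [[-0.147, -0.989, -0.0], [-0.989, 0.147, 0.0], [0.0, 0.0, -1.0]]
wrist_force: [-0.0, 0.2, -1.1]
gripper_width: 0.225
gripper_force: 30.0
```

```bash
python3 -c "from w import *; st()"
```

```text
tcp [ 0.4906 -0.1479  0.0993] hub x,y of grip 0.01226268519275644 -0.21173604119316264 yaw err deg 4.31944257050561 F hub -0.054070281498221205 0.2255102367529345 -1.0596176242913888 M [-0.03    0.056  -0.0006] w 0.22469782226173027 t 24.1
```

jog_arm --rows '[[[-0.01,-0.0008,0,0],[-0.01,-0.0008,0,0],[-0.006,-0.0004,0,0],[-0.005,-0.0004,0,0],[-0.005,-0.0004,0,0],[0,0,0,0],[0,0,0,0]]]'

```text
time_s: 24.98
tcp_pos: [0.4987, -0.1128, 0.0992]
ee_rot: [[-0.148, -0.989, -0.0], [-0.989, 0.148, 0.0], [0.0, 0.0, -1.0]]
wrist_force: [-0.0, -0.2, -0.9]
gripper_width: 0.222
gripper_force: 30.0
```

```bash
python3 -c "from w import *; st()"
```

```text
tcp [ 0.4987 -0.1128  0.0992] hub x,y of grip 0.012353137500119201 -0.17572610856626725 yaw err deg 4.3134297479874055 F hub 0.02664468163558005 -0.23527813870380448 -0.9110277516144499 M [-0.0403  0.079   0.0318] w 0.22244385477181935 t 24.975
```

jog_arm --rows '[[[-0.005,-0.0004,0,0],[-0.005,-0.0004,0,0],[-0.005,-0.0004,0,0],[0,0,0,0]]]'

```text
time_s: 25.48
tcp_pos: [0.502, -0.0976, 0.0991]
ee_rot: [[-0.147, -0.989, -0.001], [-0.989, 0.147, 0.0], [0.0, 0.001, -1.0]]
wrist_force: [-0.5, 0.7, -1.8]
gripper_width: 0.226
gripper_force: 30.0
```

jog_arm --rows '[[[-0.004,-0.0003,0,0],[-0.004,-0.0003,0,0],[-0.003,-0.0003,0,0],[0,0,0,0]]]'

```text
time_s: 25.98
tcp_pos: [0.5042, -0.087, 0.099]
ee_rot: [[-0.147, -0.989, -0.001], [-0.989, 0.147, 0.0], [0.0, 0.001, -1.0]]
wrist_force: [-3.0, 1.3, -1.9]
gripper_width: 0.225
gripper_force: 30.0
```

```bash
python3 -c "from w import *; st()"
```

```text
tcp [ 0.5042 -0.087   0.099 ] hub x,y of grip 0.011993005635333133 -0.1493821097798865 yaw err deg 4.34937089003577 F hub -3.1572042856593123 0.5800321743896514 -1.9190716990989234 M [0.3299 0.8699 0.277 ] w 0.22514838511852478 t 25.975
```

jog_arm --rows '[[[0,0.003,0,0.0],[-0.002,0.003,0,0.025],[-0.002,0.003,0,0.025],[0,0.003,0,0.025],[0,0,0,0],[0,0,0,0]]]'

```text
time_s: 26.72
tcp_pos: [0.4936, -0.0814, 0.0993]
ee_rot: [[-0.221, -0.975, 0.0], [-0.975, 0.221, -0.0], [-0.0, -0.0, -1.0]]
wrist_force: [0.4, -0.0, -1.0]
gripper_width: 0.227
gripper_force: 30.0
```

```bash
python3 -c "from w import *; st()"
```

```text
tcp [ 0.4936 -0.0814  0.0993] hub x,y of grip 0.0004491723809635195 -0.1462220285026893 yaw err deg 0.029327744914889275 F hub 0.3490736446258858 0.06108107481699467 -0.9594597137615286 M [0.0298 0.0566 0.0221] w 0.22662666926120906 t 26.725
```

jog_arm --rows '[[[-0.004,0,0,0],[-0.004,0,0,0],[-0.004,0,0,0],[-0.003,0,0,0],[0,0,0,0]]]'

```text
time_s: 27.35
tcp_pos: [0.4968, -0.0665, 0.0991]
ee_rot: [[-0.221, -0.975, -0.0], [-0.975, 0.221, 0.0], [0.0, 0.0, -1.0]]
wrist_force: [-0.8, 0.2, -2.3]
gripper_width: 0.227
gripper_force: 30.0
```

```bash
python3 -c "from w import *; st()"
```

```text
tcp [ 0.4968 -0.0665  0.0991] hub x,y of grip 0.00019895655615150888 -0.13100286041091277 yaw err deg 0.048752563369502476 F hub -0.7939663674922596 -0.004869945096874364 -2.256134254384105 M [-0.0672  0.1321 -0.0653] w 0.2273289981832871 t 27.35
```

jog_arm --rows '[[[0,0,0.0004,0],[-0.003,0,0,0],[-0.003,0,0,0],[-0.003,0,0,0],[0,0,0,0]]]'

```text
time_s: 27.98
tcp_pos: [0.4976, -0.0593, 0.0988]
ee_rot: [[-0.222, -0.975, -0.003], [-0.975, 0.222, -0.002], [0.003, 0.003, -1.0]]
wrist_force: [-1.4, -8.0, -0.3]
gripper_width: 0.229
gripper_force: 30.0
```

jog_arm --rows '[[[-0.003,0,0,0],[-0.003,0,0,0],[-0.003,0,0,0],[0,0,0,0]]]'

```text
time_s: 28.48
tcp_pos: [0.499, -0.0509, 0.0988]
ee_rot: [[-0.222, -0.975, -0.005], [-0.975, 0.222, -0.002], [0.003, 0.004, -1.0]]
wrist_force: [-2.8, -8.9, 1.4]
gripper_width: 0.226
gripper_force: 30.0
```

```bash
python3 -c "from w import *; st()"
```

```text
tcp [ 0.499  -0.0509  0.0988] hub x,y of grip -0.0011096225274678405 -0.1153281301858915 yaw err deg -0.0043651184949015315 F hub -0.7933497921257187 -9.263768210572868 1.414322307274233 M [-2.4669  0.7165  0.0801] w 0.22632013980255164 t 28.475
```

jog_arm --rows '[[[-0.003,0,0,0],[-0.003,0,0,0],[-0.003,0,0,0],[-0.003,0,0,0],[0,0,0,0]]]'

```text
time_s: 29.1
tcp_pos: [0.5016, -0.0391, 0.0987]
ee_rot: [[-0.222, -0.975, -0.005], [-0.975, 0.222, -0.002], [0.003, 0.004, -1.0]]
wrist_force: [-4.3, -8.1, 0.9]
gripper_width: 0.228
gripper_force: 30.0
```

jog_arm --rows '[[[-0.003,0,0,0],[-0.003,0,0,0],[-0.003,0,0,0],[-0.003,0,0,0],[0,0,0,0]]]'

```text
time_s: 29.72
tcp_pos: [0.5043, -0.0274, 0.0988]
ee_rot: [[-0.222, -0.975, -0.005], [-0.975, 0.222, -0.002], [0.003, 0.004, -1.0]]
wrist_force: [-2.8, -8.4, 1.7]
gripper_width: 0.229
gripper_force: 30.0
```

Run:
```python
from w import *
st()
A=capture("scene"); cv2.imwrite("pics/s9.png",A[:,:,::-1]); g0=cv2.cvtColor(A,7).astype(int)
print(proj("scene",[[.5257,.0613,z] for z in (.160,.165,.168)]).round(1).tolist())
print(g0[164:186,256:268])
```

```text
tcp [ 0.5043 -0.0274  0.0988] hub x,y of grip -0.0011581470455781903 -0.09119610285717612 yaw err deg -0.005356039117063495 F hub -0.8395326906127039 -8.835181469455229 1.7488573359157322 M [-2.1454  0.7373  0.1054] w 0.22945445837653486 t 29.725
[[259.7, 175.7], [259.7, 174.3], [259.7, 173.5]]
[[18 18 26 22 20 22 23 26 29 30 33 36]
 [17 25 24 22 24 26 29 30 31 41 50 52]
 [23 23 23 23 22 28 31 33 37 48 54 63]
 [21 23 25 22 21 27 31 31 30 42 48 47]
 [22 25 22 22 26 25 29 28 29 31 34 30]
 [25 23 22 26 22 22 27 26 26 23 24 26]
 [24 27 27 26 27 27 28 22 23 24 24 22]
 [26 26 28 29 29 27 24 26 20 21 32 33]
 [32 36 35 38 38 36 28 30 30 30 32 39]
 [50 50 57 60 66 55 41 30 28 34 32 38]
 [79 75 74 85 85 74 51 33 31 31 28 34]
 [86 79 82 90 97 83 62 39 32 27 29 31]
 [76 70 81 90 95 87 75 51 42 34 24 27]
 [68 68 75 84 86 88 80 68 58 43 31 24]
 [66 69 75 82 84 85 81 75 72 58 45 29]
 [75 73 76 85 85 79 80 76 72 63 48 33]
 [77 76 79 82 84 82 75 71 62 57 43 36]
 [67 75 79 78 78 75 68 63 60 54 48 37]
 [57 60 69 68 68 61 59 56 57 56 50 43]
 [51 55 58 60 61 62 57 60 58 54 55 50]
 [52 52 54 60 59 55 61 57 55 57 55 61]
 [49 52 53 56 56 59 56 57 56 59 61 70]]
```

The reamer tip is now at scene row ~173 versus 176 at home, so it has been lifted about 7–8 mm. One small push more, then I'll relax and release.

jog_arm --rows '[[[-0.0015,0,0,0],[-0.0015,0,0,0],[0,0,0,0],[0.001,0,0,0],[0,0,0,0]]]'

```text
time_s: 30.4
tcp_pos: [0.5048, -0.0248, 0.0987]
ee_rot: [[-0.222, -0.975, -0.004], [-0.975, 0.222, -0.001], [0.002, 0.004, -1.0]]
wrist_force: [-4.3, -4.6, 3.0]
gripper_width: 0.223
gripper_force: 30.0
```

jog_arm --rows '[[[0,0,0,0],[0,0,0,0],[0,0,0,0],[0,0,0,0],[0,0,0,0],[0,0,0,0],[0,0,-0.01,0],[0,0,-0.03,0],[0.01,0,-0.05,0],[0.03,0,-0.05,0],[0.06,0,-0.03,0],[0.06,0,0,0],[0.06,0,0,0],[0.06,0,0,0],[0,0,0,0],[0,0,0,0]]]' --claw 0.8

```text
time_s: 32.4
tcp_pos: [0.4452, -0.293, 0.2671]
ee_rot: [[-0.222, -0.975, 0.0], [-0.975, 0.222, 0.0], [-0.0, -0.0, -1.0]]
wrist_force: [1.2, -0.0, -0.1]
gripper_width: 0.799
gripper_force: 0.0
```

Run:
```python
from w import *
s=st()
A=capture("scene"); T=capture("top"); cv2.imwrite("pics/s10.png",A[:,:,::-1]); cv2.imwrite("pics/t10.png",T[:,:,::-1])
g=cv2.cvtColor(A,7).astype(int)
h=cv2.resize(cv2.imread("pics/c6.png",0)[:,:400],(120,90),interpolation=cv2.INTER_AREA)/1.6   # home view, origin (200,140)
print("now cols 259-261",g[168:184,259:262].mean(1).round().astype(int).tolist())
print("home           ",h[28:44,59:62].mean(1).round().astype(int).tolist())
# lift by template match of cone+block
tpl=cv2.resize(h[34:50,52:69].astype(np.float32),None,fx=8,fy=8,interpolation=2); big=cv2.resize(g[164:196,246:276].astype(np.float32),None,fx=8,fy=8,interpolation=2)
r=cv2.matchTemplate(big,tpl,5); _,m,_,loc=cv2.minMaxLoc(r); print("match",m,"shift px",loc[0]/8+246-252,loc[1]/8+164-174)
q=proj("scene",[[.5257,.0613,.13],[.5257,.0613,.14]]); print("px per 10mm",q[1]-q[0])
# wedge in top: black handle
gt=cv2.cvtColor(T,7); m=(gt<35).astype(np.uint8); 
n,l,sx,ce=cv2.connectedComponentsWithStats(m)
P=proj("top",H-Ry*.1+[0,0,.042]); print("handle expect",P); 
for i in range(1,n):
    if sx[i,4]>40 and np.hypot(*(ce[i]-P[0]))<25: print(sx[i],ce[i])
```

```text
tcp [ 0.4452 -0.293   0.2671] hub x,y of grip 9.5612830934073e-05 -0.36327326686837147 yaw err deg -0.028012568825305294 F hub 1.1488938162076634 0.2448289955895271 -0.11674109396970506 M [ 0.0718  0.0974 -0.0314] w 0.7991725168658856 t 32.4
now cols 259-261 [140, 138, 139, 137, 135, 120, 103, 96, 92, 90, 86, 84, 82, 76, 67, 64]
home            [138, 138, 138, 139, 139, 137, 133, 121, 98, 89, 88, 88, 84, 82, 85, 85]
match 0.876521110534668 shift px 0.25 -1.0
px per 10mm [ 0.0578 -2.7045]
handle expect [[276.6192 193.0668]]
[270 189  15   9  83] [277.0361 192.7952]
```

The profile shift of the reamer tip is about 2 px, roughly 7 mm of lift. The handle position puts the wedge tip about 67 mm past the axis, which agrees with that lift. Everything is released, so I'm handing in.

```bash
python3 -c "from station import finish_job; print(finish_job())"
```

```text
the job is handed in; nothing more can be done
None
```

The job is handed in, with no verdict returned: the reamer went home in the hub and was let go, then the wedge lifted it about 7 mm by my image estimate; both stand released and I saw no bystander move, though the wedge handle pressed briefly on the spoon's end (about 13 N).

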